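# Set the bending iron to the two-dot line and switch it on

### The job

Get the electric bending iron ready for bending ribs: with a fingertip push the pointer of its heat dial round clockwise until the white index mark on the pointer's nose lines up with the two-dot line of the scale, then flick the power toggle over to on, away from the front of the box. Only push the dial, never pinch it, keep off the upright iron itself, and leave the tools and the work around it where they lie.

Things in the scene. Friction and masses are not known exactly. Their poses are not given: they have to be found in the camera images.
- bender: the bending iron's grey control box, 150 mm deep (its x), 380 mm long (its y), fixed to the bench, flat top 60 mm above the bench. Origin on the bench under its centre; its front faces -x, towards the robot; z up. Along the middle of the top: power toggle at y = +145 mm, heat dial at y = +35 mm, upright iron at y = -135 mm
- dial_axis (a point): dial axis at the box top, centre of a bright flat plate of 70 mm radius with the black scale. Clockwise from above: a broad off line at the stop, then three longer lines with one, two and three round dots beyond their outer ends; short lines between. With q the turn clockwise from off, they lie at q = 0, 1.4, 2.5 and 3.6 rad; stop at 4.2
- dial: the dial's knob; origin on the axis at the box top, z up, x along the pointer to its nose. At q (rad clockwise from the off line) the nose points 2.1 - q rad anticlockwise from the +x of bender. Starts with q between 0 and 1.8, turns about its axis only, stays where it is left; 0.11 N m turns it, about 3 N near the nose
- dial_nose (a point): nose end of the dial's pointer, on its white index line, 50 mm from the axis, 20 mm above the box top. Black knob: skirt of 27 mm radius, up to 8 mm above the box top; hub of 19 mm radius up to 30 mm; across it a bar 12 mm wide, 8 to 31 mm above the box top, reaching 50 mm from the axis (nose) and 18 mm (tail); a white line along its top and down the nose
- two_dot_line (a point): inner end of the two-dot line (the middle one of the three longer lines), on the box top, 50 mm from the dial's axis; the line is 3 mm wide and runs outwards from there for 10 mm to the two dots
- power (a joint): the power toggle: 0 = off, leaning 0.4 rad to the front of the box (-x of bender); 0.8 = on, leaning 0.4 rad to the back. It starts off and stays where it is left (about 1.3 N at its tip moves it over)
- power_tip (a point): top of the power toggle, a round steel bat lever 31 mm long and 8 to 11 mm thick; its pivot is 5 mm above the box top, in the middle of the box's depth, at y = +145 mm of bender
- form: the upright iron: a pear-section aluminium form, about 97 mm (x) by 62 mm (y), on a 105 x 80 mm flange; it rises to 172 mm above the box top (232 mm above the bench). Origin at its foot on the box top. Not to be touched
- finger_plane: small brass finger plane, 46 x 18 mm, 32 mm high, standing loose on the control box between dial and iron; origin under its centre. A bystander
- rule: steel rule, 300 x 28 x 2 mm, lying on the bench in front of the box; origin under its centre, length along its y. A bystander
- pencil: green pencil, 183 mm long, 7.5 mm thick, lying on the bench off the toggle end of the box; length along its x. A bystander
- knife: carving knife, 190 mm long, dark handle 20 mm wide, lying on the bench off the iron end of the box; origin near the ferrule, blade to its +x. A bystander
- rib: bent maple rib, a thin wooden arc of 48 mm radius and 32 mm height standing on edge on the bench behind the box. A bystander
- glue_jar: amber glass jar with a black lid, 62 mm diameter, 85 mm high, standing on the bench behind the box. A bystander
- block: cork-faced wooden sanding block, 110 x 50 x 34 mm, lying on the bench behind the box. A bystander

How it is judged:
By the outcome, as a careful person would: the job done as asked, in the order asked, and still so for the second after the job is handed in, with the robot touching nothing.
It also fails if it takes over 51 s, if anything falls off the work surface, if the arm or the gripper's body presses on something with over 40 N, if the wrist force passes 120 N, or if a joint passes its speed limit or range.

### The arm

A 7-joint arm with a two-finger parallel gripper is mounted at the origin on the work surface. World frame = base frame: x ahead of the robot, y to its left, z up, the work surface at z = 0. Lengths are in m, angles in rad, forces in N, time in s.
With the tool pointing down it reaches from about 0.425 to 0.925 m from the base axis. Payload 6.8 kg.
Tool frame: the origin (TCP) lies at the centre of the arm's flange, where the gripper is bolted on; the fingertips stand 173 mm ahead of it and the grasp point (between the pads) lies 155 mm ahead of it (r.hold_point_z is the distance from the TCP to the grasp point, in m); z points along the fingers, x is the direction in which the jaws open and shut, and the axes are right-handed (so a half turn about z gives the same grasp; the last joint's range is limited). The gripper opens to 85 mm and grips with 20 to 120 N. Pads are 22 mm wide; open, the fingers measure 114 mm over their backs; the gripper's body (76 mm by 85 mm) begins 54 mm behind the grasp point. The pads swing forward as they close: fully open they stand 13 mm farther back than shut.
Start: joints at [1.178, 0.477, 0.022, 1.555, -0.011, 1.109, -0.083], TCP at [0.19, -0.648, 0.405] pointing down, gripper open.
Joint ranges: [-2.96, 2.96], [-0.34, 2.1], [-1.41, 1.46], [0.24, 2.44], [-1.37, 4.51], [0.17, 1.92], [-2.96, 2.96]. Speed limits (rad/s): [2.39, 2.39, 3.14, 3.14, 3.14, 3.14, 3.14].

### API

Orientations are given as a rotation vector (axis times angle).
In Python, from bench import r gives the robot as it stands.
- The arm moves only by the tool apply_moves, never from a script. Its arguments are lists of equal length, an entry for each row: "dp": the shift along the tool's x, y, z scaled (see below), a list of three; "twist": the turn, a rotation vector about the tool's x, y, z scaled (see below), a list of three; "jaw": the closure in counts, from 0 (fully open) to 255 (shut). In form: {"dp": [[x, y, z], ...], "twist": [[rx, ry, rz], ...], "jaw": [jaw, ...]}. A call has 1 to 20 rows; each row shifts and turns the pose as measured when the row begins, along the tool's axes as they then stand; what a row does not reach is not made up. The controller multiplies each number of a shift by 12 cm and each number of a turn by 120 degrees. A row lasts 1/10 s, in which the tool goes at most 50 mm and 8.59 degrees, less where a joint would pass 70% of its speed; a pose out of reach is approached as far as the arm can. A call with a number of a shift or a turn outside -1 to 1 is refused whole. A call with a gripper value outside its range is refused whole. The fingers move at their own pace and stop on an object; "grip_force" is the grip in N (left out, the last holds). Time passes only in rows, so rows that do not move let the fingers close. It gives the time, the measured TCP pose, the force and the opening at its end, in the units of the state.
- r.get_obs(): the state, without advancing time (a new reading comes with each control period).
- r.grab_frame(name): name is "scene" or "top" or "wrist"; returns a dict with "color" (400x640x3 uint8, red, green, blue), "z_map" (400x640 float32, m along the optical axis (not along the pixel's ray), 0 where there is no reading), "intrinsics" (3x3 intrinsics, pixels), "R" (3x3) and "t" (3): a world point X has camera coordinates R X + t; the wrist camera has in their place "hand_eye" (4x4, takes a point from camera to tool coordinates, whose origin is the TCP and whose axes are the tool frame's). Camera axes: x right, y down, z forward; pixel columns grow to the right and rows downward; lengths in m; the calibration is good to about 2 mm. A picture is of the moment at which its call begins: read the wrist's pose just before it.
- r.hand_in(): hands the job in, once; it reports no verdict.
The state is a dict: "clock": time; "joints": joint angles; "qvel": joint speeds; "tau": joint torques, N m; "tcp_pos": TCP position; "orientation": TCP orientation; "contact_force": force on the tool from outside, world axes, zero at the start; "moment": the same for the moment, N m; "grip_width": finger opening in m.
Only numpy, scipy, OpenCV 4.12 (cv2) and the standard library are available. Lean on these libraries where they do the work, as an engineer would, in place of code of your own. Each camera call takes 0.05 s, during which the arm holds its last target.

## Working session

There is one attempt and no reset: what is moved stays moved. The work goes in short steps, Python scripts to look and compute and a tool call to move; the robot and the scene stay as the last step left them, time stands still between calls to the robot, and variables do not carry over. Pictures are saved under pics/ and viewed, and the job is handed in when it is done.

Besides the shell and the picture viewer there is one more tool, called after ">>>" by a JSON object that holds its "name" and its "arguments", one argument or row to a line. apply_moves: Moves the arm, as the interface text tells. Shifts and turns lie within -1 to 1; 1 stands for 12 cm of shift or 120 degrees of turn. Its arguments: {"type":"object","properties":{"dp":{"type":"array"},"twist":{"type":"array"},"jaw":{"type":"array"},"grip_force":{"type":"number"}},"required":["dp","twist","jaw"]}

```bash
ls; mkdir -p pics; cat > h.py <<'E'
import numpy as np,cv2,pickle
from bench import r
def snap(n,tag):
    o=r.get_obs();f=r.grab_frame(n);f['obs']=o
    pickle.dump(f,open(f'pics/{tag}.pkl','wb'))
    cv2.imwrite(f'pics/{tag}.png',f['color'][:,:,::-1]);return f
def ray(f,u,v):
    K=f['intrinsics'];d=np.linalg.inv(K)@[u,v,1.]
    if 'R' in f: R=np.array(f['R']);return -R.T@f['t'],R.T@d
    from scipy.spatial.transform import Rotation as Ro
    o=f['obs'];Rt=Ro.from_rotvec(o['orientation']).as_matrix();H=np.array(f['hand_eye'])
    return Rt@H[:3,3]+o['tcp_pos'],Rt@H[:3,:3]@d
def at(f,u,v,z):
    c,d=ray(f,u,v);return c+d*(z-c[2])/d[2]
def dep(f,u,v):
    c,d=ray(f,u,v);return c+d*f['z_map'][v,u]
def proj(f,X):
    return (lambda p:p[:2]/p[2])(f['intrinsics']@(np.array(f['R'])@X+f['t']))
E
python3 - <<'E'
from h import *
for n in['scene','top']:
    snap(n,n+'0')
print(r.get_obs())
E
```

```text
pics
{'clock': 0.1, 'joints': array([ 1.17793163,  0.47770249,  0.02235491,  1.55631431, -0.01150895,
        1.10932959, -0.08306832]), 'qvel': array([-0.00136688, -0.00210566, -0.0012695 , -0.00237994, -0.00071664,
        0.00111895,  0.00207826]), 'tau': array([ 3.90272544e-03, -5.97761250e+01,  1.61326211e+00, -2.81954616e+01,
        1.27599738e-02,  5.06148295e-03,  2.79154807e-05]), 'tcp_pos': array([ 0.18956559, -0.64758237,  0.40384914]), 'orientation': array([-2.51351864e+00,  1.88316072e+00,  2.14597867e-03]), 'contact_force': array([ 0.93782915, -0.87888276, -0.91175603]), 'moment': array([ 0.0396819 ,  0.03152272, -0.01873794]), 'grip_width': 0.08557067035777531}
```

View pics/top0.png

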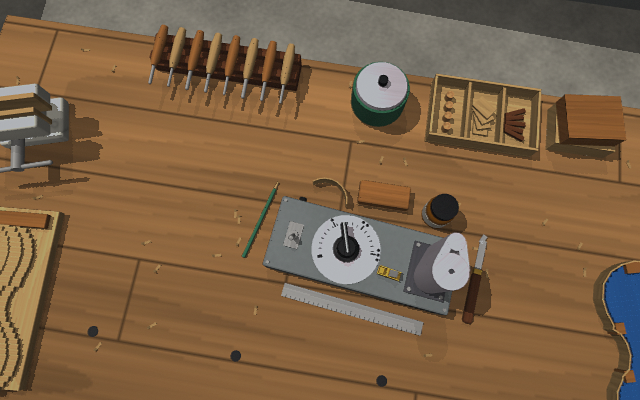

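View pics/scene0.png

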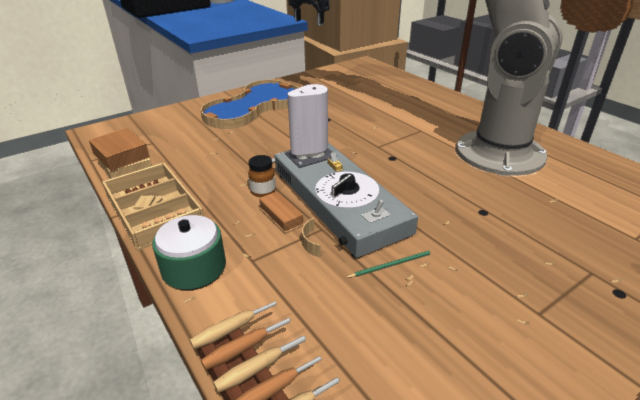

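```bash
python3 - <<'E'
import cv2
a=cv2.imread('pics/top0.png')[185:325,235:485]
cv2.imwrite('pics/top0c.png',cv2.resize(a,None,fx=3.2,fy=3.2,interpolation=cv2.INTER_CUBIC))
a=cv2.imread('pics/top0.png')[205:295,300:400]
cv2.imwrite('pics/top0d.png',cv2.resize(a,None,fx=6,fy=6,interpolation=cv2.INTER_CUBIC))
E
```

```text
(no output)
```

View pics/top0c.png

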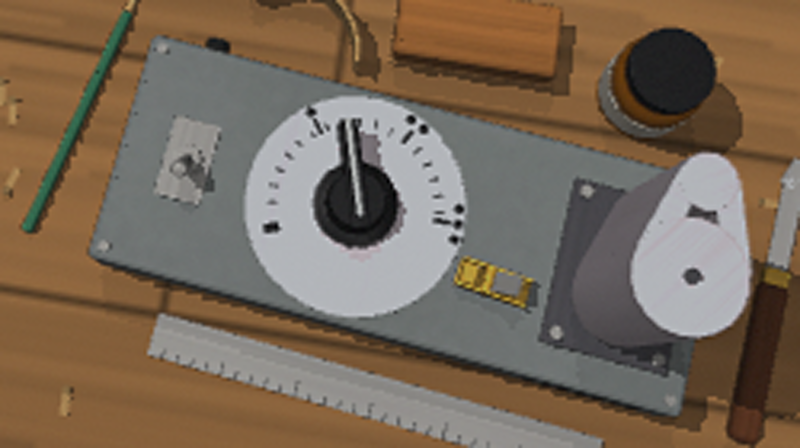

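View pics/top0d.png

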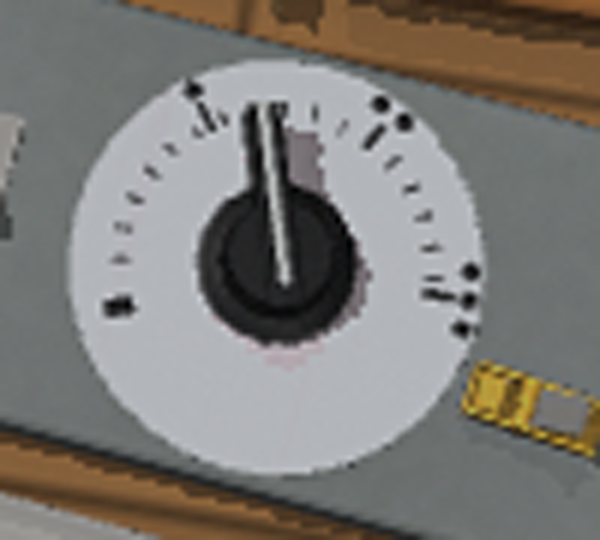

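```bash
python3 - <<'E'
from h import *
from scipy.optimize import least_squares
f=pickle.load(open('pics/top0.pkl','rb'))
z=0.0605
def D(u,v):return at(f,300+(u-2.5)/6,205+(v-2.5)/6,z)[:2]
def C(u,v):return at(f,235+(u-1.1)/3.2,185+(v-1.1)/3.2,0.06)[:2]
# plate contour
img=f['color'];m=((img.min(2)>150)).astype(np.uint8);m[:, :308]=0;m[:,385:]=0;m[:210]=0;m[290:]=0
cs=max(cv2.findContours(m,0,cv2.CHAIN_APPROX_NONE)[0],key=cv2.contourArea)
P=np.array([at(f,p[0][0],p[0][1],z)[:2] for p in cs])
s=least_squares(lambda a:np.hypot(P[:,0]-a[0],P[:,1]-a[1])-a[2],[*P.mean(0),.07],loss='soft_l1',f_scale=.001)
print('plate',s.x)
c=s.x[:2]
for q,p in[(0,D(118,306)),(1.4,D(194,90)),(2.5,D(375,137)),(3.6,D(437,294))]:
    d=p-c;print(q,np.hypot(*d),np.arctan2(d[1],d[0])-2.1+q)
tl,bl,br=C(155,38),C(90,258),C(680,415)
print(tl,bl,br,np.hypot(*(tl-bl)),np.hypot(*(br-bl)))
e=bl-br;print('yaw',np.arctan2(e[1],e[0])-np.pi/2)
for zz,p in[(.091,(262.5,112)),(.091,(285,283))]:
    print(at(f,300+(p[0]-2.5)/6,205+(p[1]-2.5)/6,zz))
n=at(f,300+(262.5-2.5)/6,205+(109-2.5)/6,.091)[:2]-c;print('nose',np.hypot(*n),np.arctan2(n[1],n[0]))
print('toggle depth',dep(f,235+182//3.2.__int__(),185+165//3))
E
```

```text
plate [ 0.50286282 -0.03668732  0.06817198]
0 0.054395788668270294 -0.10495568779865305
1.4 0.06526790691408578 -0.11771552631349858
2.5 0.0555938366817103 -0.11745558244368315
3.6 0.055550831200935576 -0.09363620554753327
[0.58933584 0.10692909] [0.44331642 0.12131077] [ 0.40742095 -0.25251186] 0.14672594654313964 0.3755420686503843
yaw -0.09572923853996573
[ 0.54774964 -0.02451812  0.091     ]
[ 0.49317989 -0.0401667   0.091     ]
nose 0.04750531066979176 0.2623285908379524
toggle depth [0.50357828 0.06646314 0.06160635]
```

```bash
python3 - <<'E'
from h import *
from scipy.spatial.transform import Rotation as Ro
np.set_printoptions(precision=4,suppress=True)
o=r.get_obs();print(Ro.from_rotvec(o['orientation']).as_matrix())
f=snap('wrist','w0');print(f['hand_eye'],f['intrinsics'])
E
```

```text
[[ 0.281  -0.9597 -0.0006]
 [-0.9597 -0.281   0.0015]
 [-0.0016  0.0001 -1.    ]]
[[ 1.     -0.0004 -0.     -0.0003]
 [ 0.0004  0.9553  0.2955 -0.0764]
 [-0.0001 -0.2955  0.9553  0.0307]
 [ 0.      0.      0.      1.    ]] [[313.6893   0.     320.3865]
 [  0.     313.6893 197.4133]
 [  0.       0.       1.    ]]
```

View pics/w0.png

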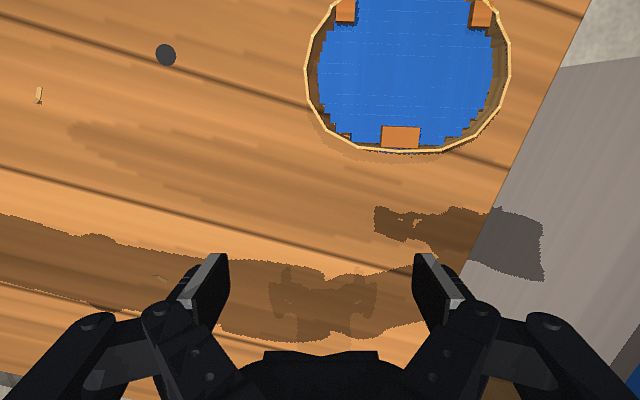

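>>> {"name": "apply_moves", "arguments": {
  "dp": [
    [0,0,-0.3],
    [-0.315,-0.272,-0.05],
    [-0.315,-0.272,0],
    [-0.315,-0.272,0],
    [-0.315,-0.272,0],
    [-0.315,-0.272,0],
    [-0.315,-0.272,0],
    [-0.315,-0.272,0],
    [-0.315,-0.272,0],
    [-0.315,-0.272,0],
    [-0.315,-0.272,0],
    [-0.315,-0.272,0],
    [-0.315,-0.272,0],
    [-0.2,-0.17,0.05]
  ],
  "twist": [
    [0,0,0],
    [0,0,0],
    [0,0,0],
    [0,0,0],
    [0,0,0],
    [0,0,0],
    [0,0,0],
    [0,0,0],
    [0,0,0],
    [0,0,0],
    [0,0,0],
    [0,0,0],
    [0,0,0],
    [0,0,0]
  ],
  "jaw": [255,255,255,255,255,255,255,255,255,255,255,255,255,255]
}}

```text
clock: 1.55
tcp_pos: [0.4498, -0.0725, 0.4393]
orientation: [2.503, -1.897, 0.0]
contact_force: [1.0, -1.0, -0.4]
grip_width: -0.0006
```

```bash
python3 - <<'E'
from h import *
f=snap('wrist','w1');print(f['obs']['tcp_pos'],f['obs']['qvel'].round(3))
E
```

```text
[ 0.4497888  -0.0724897   0.43928714] [-0.442  0.228 -0.272 -0.059  0.151 -0.117 -0.799]
```

View pics/w1.png

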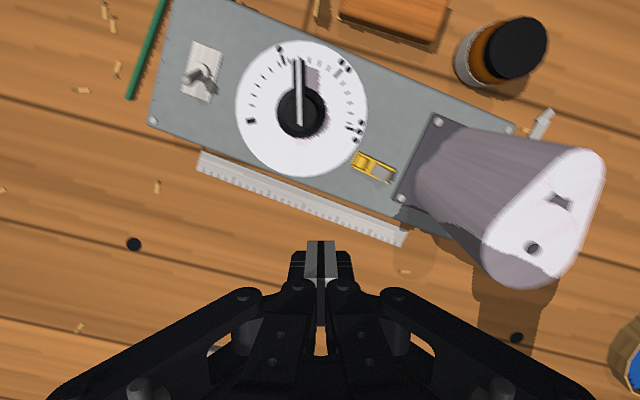

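>>> {"name": "apply_moves", "arguments": {
  "dp": [
    [-0.15,-0.13,0.33],
    [-0.14,-0.13,0.33],
    [0,0,0],
    [0,0,0],
    [0,0,0]
  ],
  "twist": [
    [0,0,0],
    [0,0,0],
    [0,0,0],
    [0,0,0],
    [0,0,0]
  ],
  "jaw": [255,255,255,255,255]
}}

```text
clock: 2.1
tcp_pos: [0.4723, -0.0246, 0.3589]
orientation: [-2.511, 1.885, -0.0]
contact_force: [-0.4, 0.3, -0.5]
grip_width: 0.0003
```

```bash
python3 - <<'E'
from h import *
f=snap('wrist','w2');print(f['obs']['tcp_pos'],f['obs']['qvel'].round(3))
E
```

```text
[ 0.4723032  -0.02457209  0.35891486] [ 0.012 -0.01   0.005 -0.013  0.001  0.01   0.009]
```

View pics/w2.png

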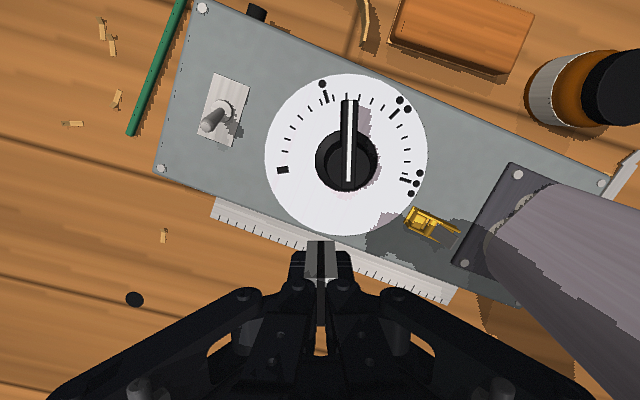

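```bash
python3 - <<'E'
import cv2
a=cv2.imread('pics/w2.png')
cv2.imwrite('pics/w2c.png',cv2.resize(a[65:245,255:440],None,fx=4,fy=3.3,interpolation=cv2.INTER_CUBIC) if 0 else cv2.resize(a[70:240,260:435],None,fx=3.5,fy=3.5,interpolation=cv2.INTER_CUBIC))
cv2.imwrite('pics/w2t.png',cv2.resize(a[60:160,180:270],None,fx=5,fy=5,interpolation=cv2.INTER_CUBIC))
E
```

```text
(no output)
```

View pics/w2c.png

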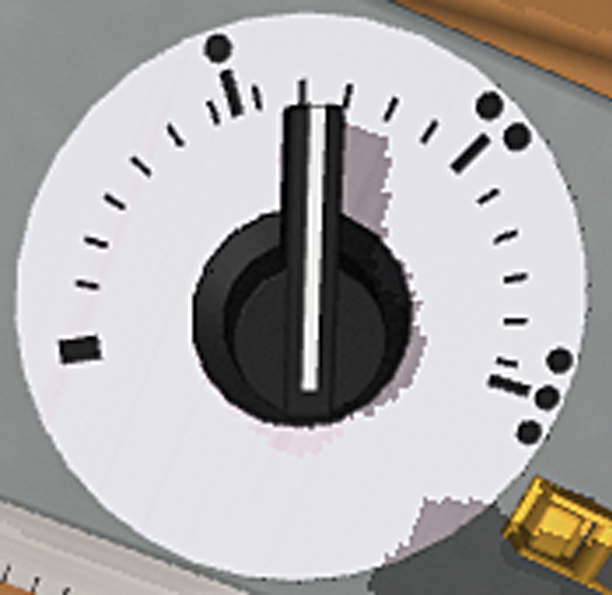

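View pics/w2t.png

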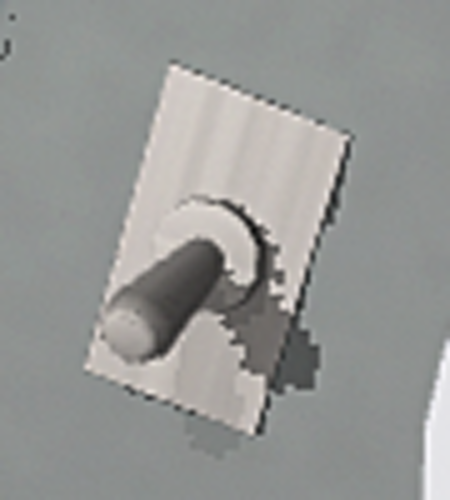

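```bash
cat >> h.py <<'E'
from scipy.optimize import least_squares
def plate(f,box,z=.0605,thr=150):
    x0,y0,x1,y1=box;img=f['color'];m=np.zeros(img.shape[:2],np.uint8)
    m[y0:y1,x0:x1]=img[y0:y1,x0:x1].min(2)>thr
    cs=max(cv2.findContours(m,0,cv2.CHAIN_APPROX_NONE)[0],key=cv2.contourArea)
    P=np.array([at(f,p[0][0],p[0][1],z)[:2] for p in cs])
    return least_squares(lambda a:np.hypot(P[:,0]-a[0],P[:,1]-a[1])-a[2],[*P.mean(0),.07],loss='soft_l1',f_scale=.0005).x
E
python3 - <<'E'
from h import *
f=pickle.load(open('pics/w2.pkl','rb'))
s=plate(f,(262,70,432,238),thr=190);print(s);c=s[:2]
def D(u,v,z):return at(f,260+(u+.5)/3.5-.5,70+(v+.5)/3.5-.5,z)[:2]
for q,u,v in[(0,80,349),(1.4,232,92),(2.5,471,153),(3.6,508,385)]:
    d=D(u,v,.0605)-c;print(q,np.hypot(*d),np.arctan2(d[1],d[0])-2.1+q)
a,b=D(317,108,.091),D(310,390,.091)
print(a,b,a-c,np.arctan2(*(a-c)[::-1]),np.arctan2(*(a-b)[::-1]))
for n,u,v,z in[('tip',125,335,.0925),('boss',212,252,.062),('plc',220,250,.061)]:
    print(n,at(f,180+u/5-.4,60+v/5-.4,z))
print(dep(f,205,126))
E
```

```text
[ 0.50472487 -0.03680928  0.06943644]
0 0.05494912942450914 -0.09768758012019108
1.4 0.055257815608418054 -0.10651960689824636
2.5 0.05547366141281679 -0.11025543226423107
3.6 0.05546442462371515 -0.10556741501024147
[ 0.55185541 -0.0233162 ] [ 0.49429416 -0.04016319] [0.04713054 0.01349308] 0.2788334084560538 0.28472716572696244
tip [0.50444709 0.07408324 0.0925    ]
boss [0.51626674 0.07268184 0.062     ]
plc [0.51683545 0.07176375 0.061     ]
[0.50520445 0.07340838 0.09393682]
```

>>> {"name": "apply_moves", "arguments": {
  "dp": [
    [-0.05,-0.28,0],
    [-0.05,-0.28,0.1],
    [0,0,0.3],
    [0,0,0.3],
    [0,0,0.1],
    [0,0,0],
    [0,0,0]
  ],
  "twist": [
    [0,0,0],
    [0,0,0],
    [0,0,0],
    [0,0,0],
    [0,0,0],
    [0,0,0],
    [0,0,0]
  ],
  "jaw": [255,255,255,255,255,255,255]
}}

```text
clock: 2.85
tcp_pos: [0.5399, -0.0019, 0.2715]
orientation: [-2.491, 1.899, -0.03]
contact_force: [-0.2, -0.1, 0.5]
grip_width: -0.0001
```

```bash
cat >> h.py <<'E'
from scipy.spatial.transform import Rotation as Ro
AX=np.array([.5045,-.0368])
def st():
    o=r.get_obs();Rt=Ro.from_rotvec(o['orientation']).as_matrix();p=o['tcp_pos']
    th=np.arctan2(Rt[1,0],Rt[0,0])+np.pi/2;u=np.array([np.cos(th),np.sin(th)]);n=np.array([-u[1],u[0]])
    d=p[:2]-AX
    tip=p+Rt[:,2]*.173
    print('t',o['clock'],'p',p.round(4),'tip',tip.round(4),'th',th.round(4),'rad',(d@u).round(4),'tan',(d@n).round(4),'F',o['contact_force'].round(1))
    return o,Rt
E
python3 - <<'E'
from h import *
st();snap('wrist','w3');snap('scene','s3')
E
```

```text
t 2.85 p [ 0.5399 -0.0019  0.2715] tip [ 0.5434 -0.0027  0.0986] th 0.268 rad 0.0434 tan 0.0243 F [-0.2 -0.1  0.5]
```

View pics/w3.png

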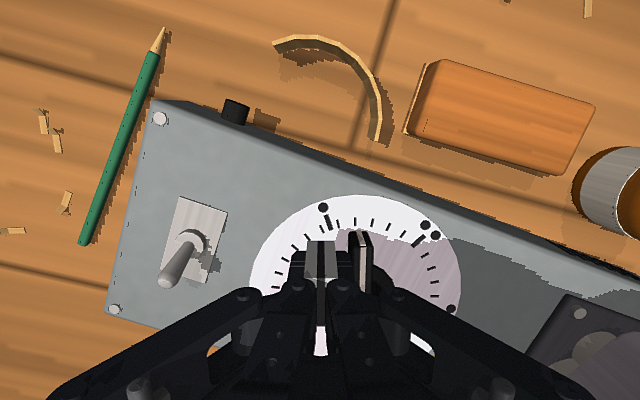

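View pics/s3.png

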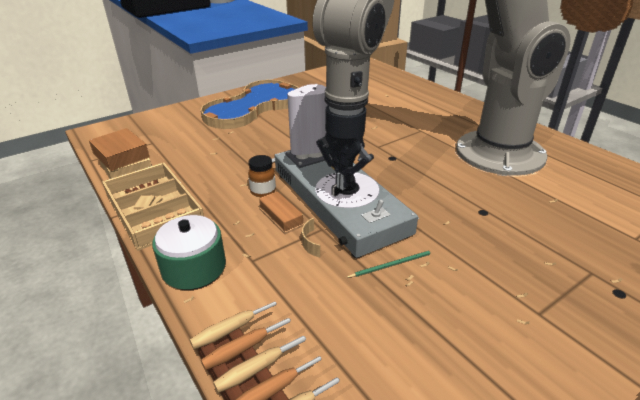

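```bash
cat >> h.py <<'E'
def go(rad=None,tan=None,ztip=None,th=None,tipxy=None,show=True):
    o=r.get_obs();Rt=Ro.from_rotvec(o['orientation']).as_matrix();p=o['tcp_pos']
    u=np.array([np.cos(th),np.sin(th)]);n=np.array([-u[1],u[0]])
    xy=AX+rad*u+tan*n if tipxy is None else np.array(tipxy)
    X=np.array([*-n,0]);Z=np.array([0,0,-1.]);Y=np.cross(Z,X);G=np.c_[X,Y,Z]
    T=np.array([*xy,ztip+.173])
    d=Rt.T@(T-p)/.12;w=Ro.from_matrix(Rt.T@G).as_rotvec()/np.deg2rad(120)
    tip=p+Rt[:,2]*.173;thc=np.arctan2(Rt[1,0],Rt[0,0])+np.pi/2
    uu=np.array([np.cos(thc),np.sin(thc)]);e=tip[:2]-AX
    print('t',round(o['clock'],2),'tip',tip.round(4),'th',thc.round(4),'rad',(e@uu).round(4),'tan',(e@[-uu[1],uu[0]]).round(4),'F',o['contact_force'].round(1))
    print('dp',d.round(3),'tw',w.round(3))
E
python3 - <<'E'
from h import *
go(.039,.034,.095,.283)
E
```

```text
t 2.95 tip [ 0.5438 -0.0025  0.099 ] th 0.2682 rad 0.047 tan 0.0227 F [-0.1  0.1  0.2]
dp [-0.085  0.043  0.031] tw [-0.009 -0.005 -0.007]
```

>>> {"name": "apply_moves", "arguments": {
  "dp": [
    [-0.085,0.043,0.03],
    [0,0,0],
    [0,0,0.09],
    [0,0,0.08],
    [0,0,0]
  ],
  "twist": [
    [-0.009,-0.005,-0.007],
    [0,0,0],
    [0,0,0],
    [0,0,0],
    [0,0,0]
  ],
  "jaw": [255,255,255,255,255]
}}

```text
clock: 3.45
tcp_pos: [0.5325, 0.0076, 0.2491]
orientation: [-2.511, 1.882, -0.005]
contact_force: [-0.5, -0.3, -0.7]
grip_width: -0.0
```

```bash
python3 - <<'E'
from h import *
go(.039,.020,.074,.283)
E
```

```text
t 3.45 tip [0.5332 0.0077 0.0762] th 0.2843 rad 0.04 tan 0.0347 F [-0.5 -0.3 -0.7]
dp [0.124 0.002 0.018] tw [-0.002 -0.     0.001]
```

>>> {"name": "apply_moves", "arguments": {
  "dp": [
    [0.06,0,0.01],
    [0.055,0,0.01],
    [0,0,0]
  ],
  "twist": [
    [0,0,0],
    [0,0,0],
    [0,0,0]
  ],
  "jaw": [255,255,255]
}}

```text
clock: 3.75
tcp_pos: [0.5367, -0.007, 0.2457]
orientation: [-2.512, 1.883, -0.003]
contact_force: [0.2, -0.9, -0.2]
grip_width: 0.0002
```

```bash
python3 - <<'E'
from h import *
go(.039,.019,.074,.2)
snap('wrist','w4');snap('top','t4')
E
```

```text
t 3.75 tip [ 0.5372 -0.007   0.0727] th 0.2842 rad 0.0397 tan 0.0195 F [ 0.2 -0.9 -0.2]
dp [ 0.033 -0.01  -0.011] tw [-0.001 -0.     0.04 ]
```

View pics/w4.png

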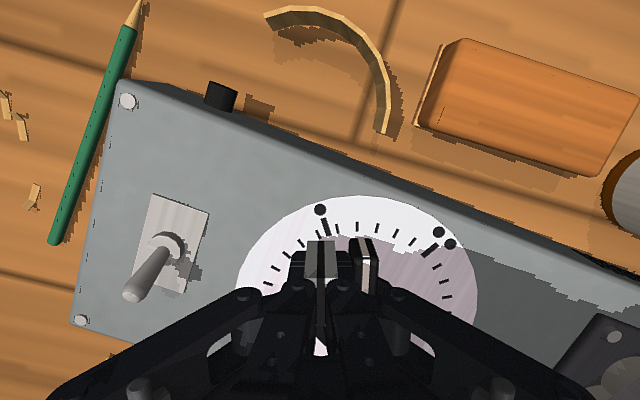

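>>> {"name": "apply_moves", "arguments": {
  "dp": [
    [0.027,-0.012,0],
    [0.027,-0.012,0],
    [0.027,-0.012,0],
    [0.027,-0.012,0],
    [0.027,-0.012,0],
    [0.027,-0.012,0],
    [0,0,0]
  ],
  "twist": [
    [0,0,0.038],
    [0,0,0.038],
    [0,0,0.038],
    [0,0,0.038],
    [0,0,0.038],
    [0,0,0.038],
    [0,0,0]
  ],
  "jaw": [255,255,255,255,255,255,255]
}}

```text
clock: 4.55
tcp_pos: [0.5468, -0.0192, 0.2466]
orientation: [-1.976, 2.43, 0.006]
contact_force: [-1.0, -0.0, 0.0]
grip_width: 0.0002
```

```bash
python3 - <<'E'
from h import *
go(.039,.019,.074,-.3)
snap('wrist','w5');snap('top','t5')
a=cv2.imread('pics/t5.png')[205:295,300:400]
cv2.imwrite('pics/t5c.png',cv2.resize(a,None,fx=6,fy=6,interpolation=cv2.INTER_CUBIC))
E
```

```text
t 4.55 tip [ 0.5477 -0.0177  0.0736] th -0.2053 rad 0.0384 tan 0.0275 F [-1. -0.  0.]
dp [ 0.089 -0.023 -0.004] tw [-0.001  0.005  0.045]
```

View pics/w5.png

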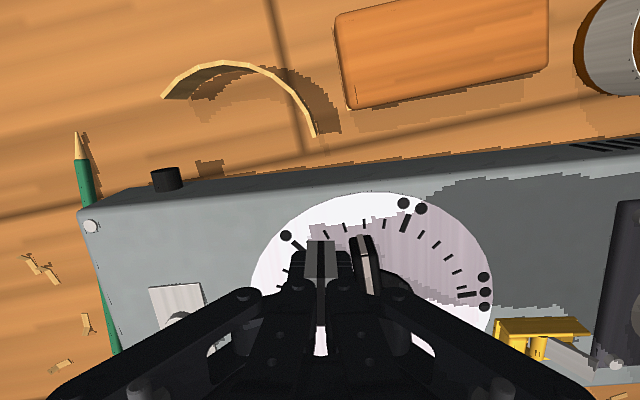

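View pics/t5c.png

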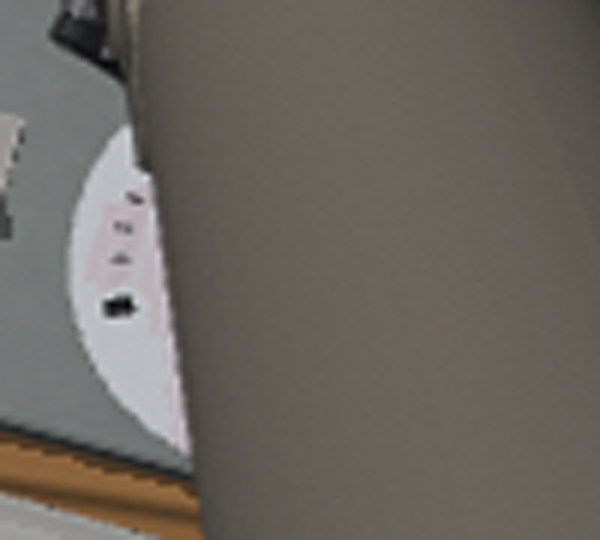

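>>> {"name": "apply_moves", "arguments": {
  "dp": [
    [0.035,-0.01,0],
    [0.035,-0.01,0],
    [0.02,0,0],
    [0,0,0]
  ],
  "twist": [
    [0,0.003,0.02],
    [0,0,0.02],
    [0,0,0.01],
    [0,0,0]
  ],
  "jaw": [255,255,255,255]
}}

```text
clock: 5.05
tcp_pos: [0.5473, -0.0287, 0.2472]
orientation: [-1.853, 2.526, -0.0]
contact_force: [-0.7, 0.7, -0.3]
grip_width: -0.0001
```

```bash
python3 - <<'E'
from h import *
go(.039,.019,.074,-.4)
snap('wrist','w6')
a=cv2.imread('pics/w6.png')[160:320,230:510]
cv2.imwrite('pics/w6c.png',cv2.resize(a,None,fx=2.8,fy=2.8,interpolation=cv2.INTER_CUBIC))
E
```

```text
t 5.05 tip [ 0.5485 -0.0278  0.0742] th -0.3048 rad 0.0393 tan 0.0218 F [-0.7  0.7 -0.3]
dp [ 0.045 -0.019  0.001] tw [-0.002  0.003  0.045]
```

View pics/w6c.png

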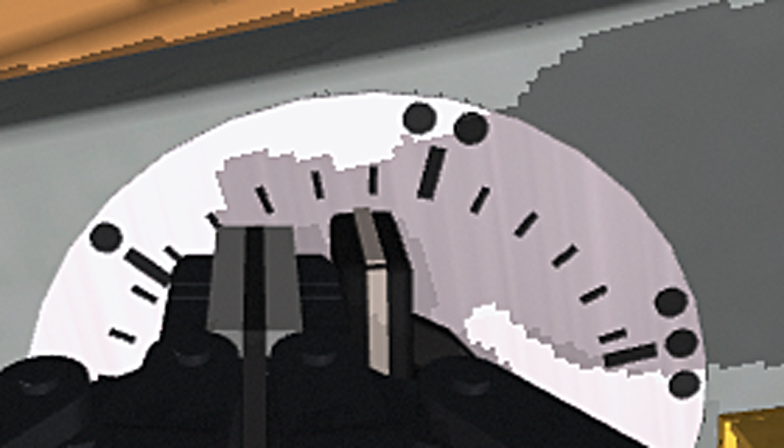

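```bash
python3 - <<'E'
from h import *
f=pickle.load(open('pics/w6.pkl','rb'))
def D(u,v,z):return at(f,230+(u+.5)/2.8-.5,160+(v+.5)/2.8-.5,z)[:2]
for u,v,z in[(374,266,.091),(362,210,.068),(379,372,.091),(427,197,.0605),(437,150,.0605)]:
    d=D(u,v,z)-AX;print(np.hypot(*d),np.arctan2(*d[::-1]))
a,b=D(374,266,.091),D(379,372,.091);print(np.arctan2(*(a-b)[::-1]))
E
```

```text
0.049992589345685935 -0.2380468887677339
0.049488977141166395 -0.2505869350833438
0.03060605430365473 -0.24754748794307008
0.05001137449022753 -0.5188907105751593
0.05965671274178442 -0.5067408267712518
-0.22305045090401956
```

```bash
python3 - <<'E'
from h import *
go(.039,.021,.074,-.47)
E
```

```text
t 5.1 tip [ 0.5484 -0.0278  0.0742] th -0.3042 rad 0.0392 tan 0.0217 F [1.2 0.3 0. ]
dp [ 0.052 -0.03   0.001] tw [-0.002  0.003  0.079]
```

>>> {"name": "apply_moves", "arguments": {
  "dp": [
    [0.018,-0.01,0],
    [0.018,-0.01,0],
    [0.016,-0.008,0],
    [0,0,0]
  ],
  "twist": [
    [0,0.003,0.027],
    [0,0,0.026],
    [0,0,0.026],
    [0,0,0]
  ],
  "jaw": [255,255,255,255]
}}

```text
clock: 5.5
tcp_pos: [0.5484, -0.0351, 0.2472]
orientation: [-1.639, 2.675, -0.005]
contact_force: [1.2, 0.2, 0.1]
grip_width: -0.0002
```

```bash
python3 - <<'E'
from h import *
go(.039,.0201,.074,-.51)
snap('wrist','w7')
a=cv2.imread('pics/w7.png')[160:320,230:510]
cv2.imwrite('pics/w7c.png',cv2.resize(a,None,fx=2.8,fy=2.8,interpolation=cv2.INTER_CUBIC))
E
```

```text
t 5.5 tip [ 0.5493 -0.0351  0.0742] th -0.4716 rad 0.0392 tan 0.0219 F [1.2 0.2 0.1]
dp [ 0.024 -0.012  0.002] tw [-0.002  0.001  0.018]
```

View pics/w7c.png

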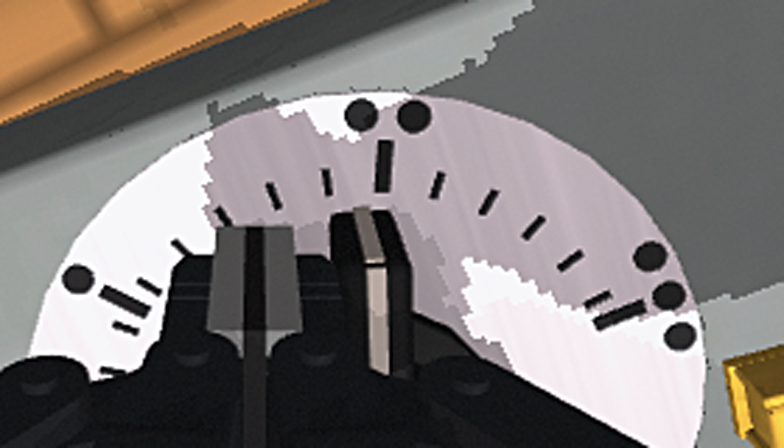

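>>> {"name": "apply_moves", "arguments": {
  "dp": [
    [0.013,-0.007,0],
    [0.013,-0.007,0],
    [0,0,0]
  ],
  "twist": [
    [0,0,0.019],
    [0,0,0.019],
    [0,0,0]
  ],
  "jaw": [255,255,255]
}}

```text
clock: 5.85
tcp_pos: [0.5485, -0.0384, 0.2474]
orientation: [-1.528, 2.739, -0.004]
contact_force: [0.8, 1.8, -1.5]
grip_width: -0.0004
```

```bash
python3 - <<'E'
from h import *
go(.039,.0201,.074,-.51)
snap('wrist','w8')
a=cv2.imread('pics/w8.png')[185:285,320:420]
cv2.imwrite('pics/w8c.png',cv2.resize(a,None,fx=6,fy=6,interpolation=cv2.INTER_CUBIC))
E
```

```text
t 5.85 tip [ 0.5496 -0.0384  0.0744] th -0.5531 rad 0.0392 tan 0.0223 F [ 0.8  1.8 -1.5]
dp [-0.     0.002  0.003] tw [-0.002  0.002 -0.021]
```

View pics/w8c.png

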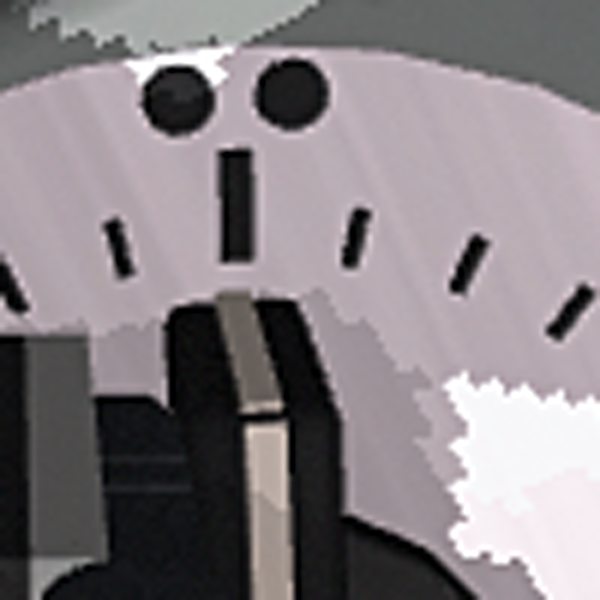

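```bash
cat > m.py <<'E'
from h import *
import sys
f=pickle.load(open(f'pics/{sys.argv[1]}.pkl','rb'))
def D(u,v,z):return at(f,320+(u+.5)/6-.5,185+(v+.5)/6-.5,z)[:2]
for a in sys.argv[2:]:
    u,v,z=map(float,a.split(','))
    d=D(u,v,z)-AX;print(a,np.hypot(*d).round(4),np.arctan2(*d[::-1]).round(4))
E
python3 m.py w8 234,293,.068 263,407,.091 236,262,.0605 235,150,.0605 270,590,.091
```

```text
234,293,.068 0.0498 -0.4824
263,407,.091 0.0507 -0.4744
236,262,.0605 0.0495 -0.5028
235,150,.0605 0.0601 -0.504
270,590,.091 0.0353 -0.4723
```

>>> {"name": "apply_moves", "arguments": {
  "dp": [
    [0.007,0,0],
    [0,0,0]
  ],
  "twist": [
    [0,0,0],
    [0,0,0]
  ],
  "jaw": [255,255]
}}

```text
clock: 6.1
tcp_pos: [0.5481, -0.0391, 0.2474]
orientation: [-1.53, 2.737, -0.004]
contact_force: [1.5, 0.5, -0.3]
grip_width: -0.0002
```

```bash
python3 - <<'E'
from h import *
go(.039,.0201,.074,-.51)
snap('wrist','w9')
a=cv2.imread('pics/w9.png')[185:285,320:420]
cv2.imwrite('pics/w9c.png',cv2.resize(a,None,fx=6,fy=6,interpolation=cv2.INTER_CUBIC))
E
```

```text
t 6.1 tip [ 0.5492 -0.0391  0.0744] th -0.5511 rad 0.0393 tan 0.0215 F [ 1.5  0.5 -0.3]
dp [-0.007  0.002  0.003] tw [-0.002  0.002 -0.02 ]
```

View pics/w9c.png

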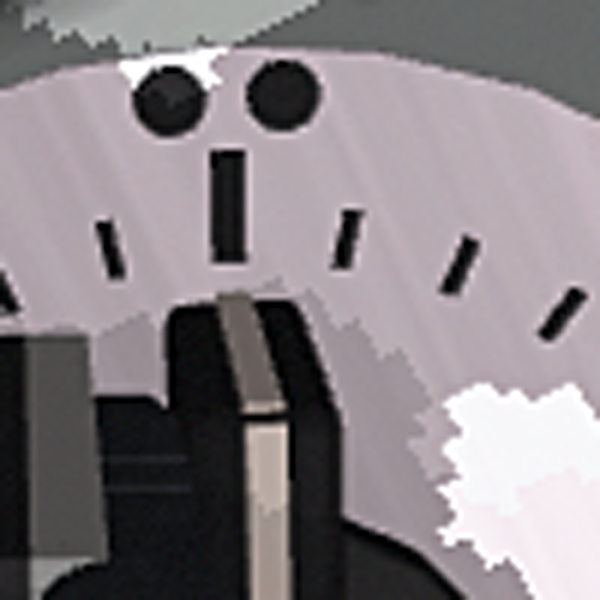

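```bash
python3 m.py w9 234,294,.068 263,407,.091 228,262,.0605 228,150,.0605 269,590,.091
```

```text
234,294,.068 0.0498 -0.4979
263,407,.091 0.0508 -0.4896
228,262,.0605 0.0496 -0.504
228,150,.0605 0.0603 -0.5063
269,590,.091 0.0353 -0.4929
```

>>> {"name": "apply_moves", "arguments": {
  "dp": [
    [-0.1,0,0],
    [-0.1,0,0],
    [0,0,-0.3],
    [0,0,-0.35],
    [0,0.2,-0.3],
    [0,0.35,0],
    [0,0,0],
    [0,0,0]
  ],
  "twist": [
    [0,0,0],
    [0,0,0],
    [0,0,0],
    [0,0,0],
    [0,0,0],
    [0,0,0],
    [0,0,0],
    [0,0,0]
  ],
  "jaw": [255,255,255,255,255,255,255,255]
}}

```text
clock: 6.95
tcp_pos: [0.5047, 0.0226, 0.3655]
orientation: [-1.537, 2.739, -0.002]
contact_force: [1.2, -0.4, -0.3]
grip_width: 0.0003
```

```bash
python3 - <<'E'
from h import *
go(.039,.0201,.074,-.51)
snap('wrist','w10')
E
```

```text
t 6.95 tip [0.5049 0.0225 0.1925] th -0.5481 rad -0.0306 tan 0.0508 F [ 1.2 -0.4 -0.3]
dp [ 0.244 -0.574  0.988] tw [-0.001  0.    -0.018]
```

View pics/w10.png

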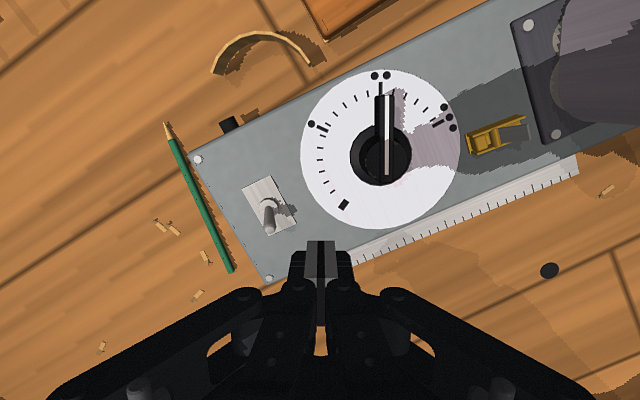

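```bash
python3 - <<'E'
from h import *
f=pickle.load(open('pics/w10.pkl','rb'))
print(plate(f,(300,66,462,232),thr=190))
a=cv2.imread('pics/w10.png')[65:195,340:450]
cv2.imwrite('pics/w10c.png',cv2.resize(a,None,fx=4.6,fy=4.6,interpolation=cv2.INTER_CUBIC))
E
```

```text
[ 0.50337072 -0.02968589  0.06336155]
```

View pics/w10c.png

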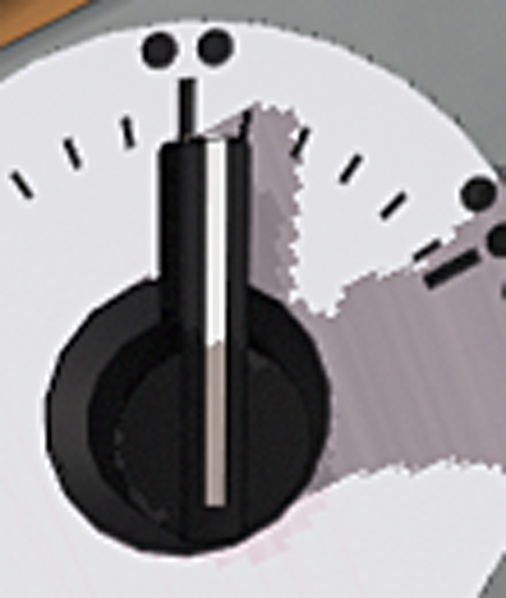

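```bash
python3 - <<'E'
from h import *
f=pickle.load(open('pics/w10.pkl','rb'))
def D(u,v,z):return at(f,340+(u+.5)/4.6-.5,65+(v+.5)/4.6-.5,z)[:2]
a,b=D(215,143,.091),D(214.5,507,.091);print('ptr',np.arctan2(*(a-b)[::-1]),np.hypot(*(a-b)))
for n,p in[('2 centre',D(186.5,109,.0605)),('3 centre',D(452,268,.0605)),('2dots',(D(159,50,.0605)+D(214,47,.0605))/2),('nose',a)]:
    d=p-AX;print(n,np.hypot(*d),np.arctan2(*d[::-1]))
# full-img dots: off line centre, one-dot
for n,u,v in[('off',344,205),('1line',321.5,128)]:
    d=at(f,u,v,.0605)[:2]-AX;print(n,np.hypot(*d),np.arctan2(*d[::-1]))
# fit axis+yaw from marks at r=.055
M=[(0,at(f,344,204.5,.0605)[:2]),(1.4,at(f,321.5,128,.0605)[:2]),(2.5,D(186.5,109,.0605)),(3.6,D(452,268,.0605))]
s=least_squares(lambda p:np.concatenate([m-p[:2]-.055*np.array([np.cos(2.1-q+p[2]),np.sin(2.1-q+p[2])]) for q,m in M]),[*AX,-.105])
print(s.x,s.fun.round(4)); t=-.4+s.x[2];d=a-s.x[:2];print('target',t,'nose',np.arctan2(*d[::-1]))
E
```

```text
ptr -0.48804776182762877 0.0600219534612089
2 centre 0.05506083783366474 -0.5056280323498863
3 centre 0.055507199555851476 -1.6080837228533833
2dots 0.06523296377940041 -0.5035434334665863
nose 0.048841872497469505 -0.48801536317475425
off 0.05549886962295711 2.0223489651169437
1line 0.0557150525611838 0.5995277631456585
[ 0.50428401 -0.03701756 -0.09797238] [-0.0006 -0.0001  0.0009  0.0005  0.0001 -0.0002 -0.0004 -0.0003]
target -0.49797238246243414 nose -0.48201857437673556
```

```bash
python3 - <<'E'
from h import *
go(.0393,.034,.1925,-.567)
E
```

```text
t 7.0 tip [0.5044 0.0228 0.192 ] th -0.5478 rad -0.0311 tan 0.0508 F [-0.1  0.9  0. ]
dp [ 0.147 -0.592 -0.004] tw [ 0.    -0.     0.009]
```

>>> {"name": "apply_moves", "arguments": {
  "dp": [
    [0.07,-0.3,0],
    [0.07,-0.29,0],
    [0,0,0.2],
    [0,0,0.3],
    [0,0,0.2],
    [0,0,0.1],
    [0,0,0],
    [0,0,0]
  ],
  "twist": [
    [0,0,0.009],
    [0,0,0],
    [0,0,0],
    [0,0,0],
    [0,0,0],
    [0,0,0],
    [0,0,0],
    [0,0,0]
  ],
  "jaw": [255,255,255,255,255,255,255,255]
}}

```text
clock: 7.8
tcp_pos: [0.5626, -0.0328, 0.2623]
orientation: [1.505, -2.753, -0.0]
contact_force: [-0.7, -0.7, 0.1]
grip_width: 0.0
```

```bash
python3 - <<'E'
from h import *
go(.0393,.026,.074,-.567)
E
```

```text
t 7.8 tip [ 0.562  -0.0331  0.0893] th -0.57 rad 0.0464 tan 0.0342 F [-0.7 -0.7  0.1]
dp [0.072 0.063 0.128] tw [ 0.001 -0.002 -0.001]
```

>>> {"name": "apply_moves", "arguments": {
  "dp": [
    [0,0.06,0],
    [0,0,0.12],
    [0.05,0,0],
    [0,0,0]
  ],
  "twist": [
    [0,0,0],
    [0,0,0],
    [0,0,0],
    [0,0,0]
  ],
  "jaw": [255,255,255,255]
}}

```text
clock: 8.2
tcp_pos: [0.5537, -0.0336, 0.2499]
orientation: [-1.508, 2.756, -0.004]
contact_force: [0.9, -0.4, 0.3]
grip_width: 0.0002
```

```bash
python3 - <<'E'
from h import *
go(.0393,.0215,.0744,-.567)
E
```

```text
t 8.2 tip [ 0.5539 -0.0339  0.0769] th -0.5695 rad 0.0401 tan 0.0291 F [ 0.9 -0.4  0.3]
dp [0.063 0.004 0.021] tw [-0.001 -0.    -0.001]
```

>>> {"name": "apply_moves", "arguments": {
  "dp": [
    [0.03,0.004,0.02],
    [0.02,0,0],
    [0,0,0]
  ],
  "twist": [
    [0,0,0],
    [0,0,0],
    [0,0,0]
  ],
  "jaw": [255,255,255]
}}

```text
clock: 8.5
tcp_pos: [0.5498, -0.0391, 0.248]
orientation: [-1.507, 2.755, -0.005]
contact_force: [-0.3, 0.4, 0.1]
grip_width: -0.0
```

```bash
python3 - <<'E'
from h import *
go(.0393,.0215,.0744,-.567)
snap('wrist','w11')
a=cv2.imread('pics/w11.png')[185:285,320:420]
cv2.imwrite('pics/w11c.png',cv2.resize(a,None,fx=6,fy=6,interpolation=cv2.INTER_CUBIC))
E
```

```text
t 8.5 tip [ 0.5503 -0.0395  0.075 ] th -0.57 rad 0.04 tan 0.0224 F [-0.3  0.4  0.1]
dp [0.007 0.002 0.005] tw [-0.002 -0.    -0.001]
```

View pics/w11c.png

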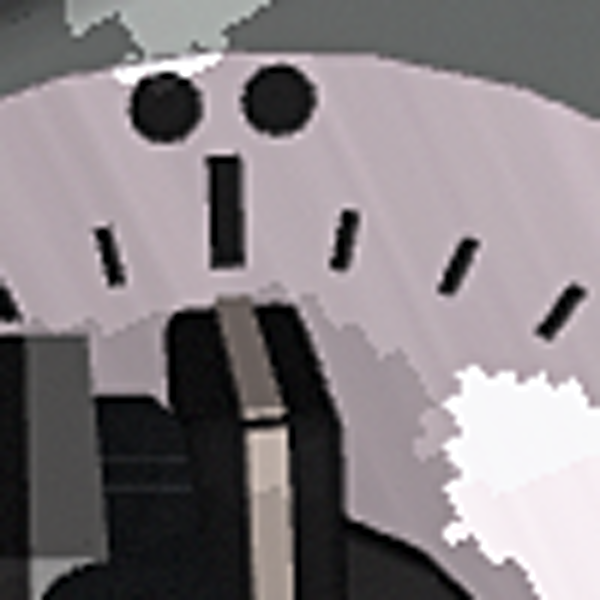

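>>> {"name": "apply_moves", "arguments": {
  "dp": [
    [0.006,0,0],
    [0,0,0]
  ],
  "twist": [
    [0,0,0],
    [0,0,0]
  ],
  "jaw": [255,255]
}}

```text
clock: 8.75
tcp_pos: [0.5497, -0.0393, 0.2482]
orientation: [-1.507, 2.754, -0.004]
contact_force: [-0.1, -0.6, -0.1]
grip_width: 0.0002
```

```bash
python3 m.py w11 234,299,.068 264,413,.091 227,267,.0605 224,156,.0605; python3 - <<'E'
from h import *
go(.0393,.0215,.0744,-.567)
snap('wrist','w12')
a=cv2.imread('pics/w12.png')[185:285,320:420]
cv2.imwrite('pics/w12c.png',cv2.resize(a,None,fx=6,fy=6,interpolation=cv2.INTER_CUBIC))
E
```

```text
234,299,.068 0.0498 -0.4993
264,413,.091 0.0507 -0.4914
227,267,.0605 0.0496 -0.504
224,156,.0605 0.0602 -0.5052
t 8.75 tip [ 0.5503 -0.0395  0.0752] th -0.5696 rad 0.04 tan 0.0225 F [-0.1 -0.6 -0.1]
dp [0.006 0.002 0.006] tw [-0.002  0.    -0.001]
```

View pics/w12c.png

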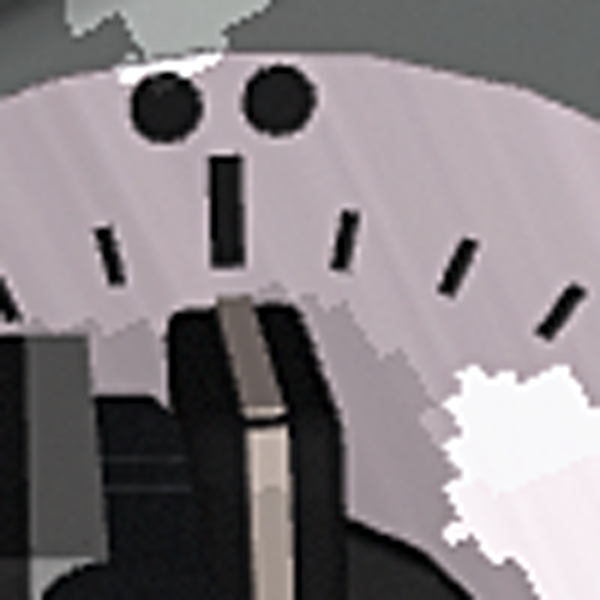

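>>> {"name": "apply_moves", "arguments": {
  "dp": [
    [0.011,0,0],
    [0,0,0]
  ],
  "twist": [
    [0,0,0],
    [0,0,0]
  ],
  "jaw": [255,255]
}}

```text
clock: 9.0
tcp_pos: [0.5493, -0.0398, 0.2483]
orientation: [-1.507, 2.753, -0.004]
contact_force: [-0.4, 0.2, 0.9]
grip_width: -0.0003
```

```bash
python3 - <<'E'
from h import *
go(.0393,.0215,.0744,-.567)
snap('wrist','w13')
a=cv2.imread('pics/w13.png')[185:285,320:420]
cv2.imwrite('pics/w13c.png',cv2.resize(a,None,fx=6,fy=6,interpolation=cv2.INTER_CUBIC))
E
```

```text
t 9.0 tip [ 0.5501 -0.04    0.0753] th -0.5688 rad 0.0401 tan 0.0219 F [-0.4  0.2  0.9]
dp [0.    0.001 0.008] tw [-0.002  0.001 -0.001]
```

View pics/w13c.png

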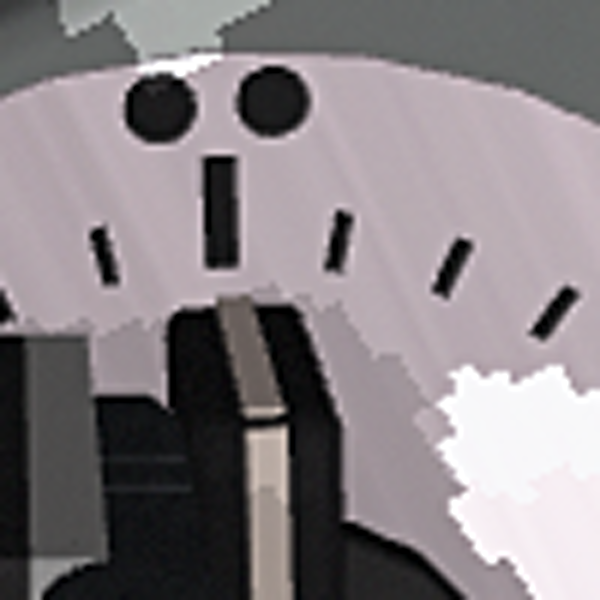

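>>> {"name": "apply_moves", "arguments": {
  "dp": [
    [-0.1,0,0],
    [-0.1,0,0],
    [0,0,-0.3],
    [0,0,-0.35],
    [0,0.2,-0.3],
    [0,0.35,0],
    [0,0,0],
    [0,0,0]
  ],
  "twist": [
    [0,0,0],
    [0,0,0],
    [0,0,0],
    [0,0,0],
    [0,0,0],
    [0,0,0],
    [0,0,0],
    [0,0,0]
  ],
  "jaw": [255,255,255,255,255,255,255,255]
}}

```text
clock: 9.85
tcp_pos: [0.5086, 0.024, 0.3669]
orientation: [-1.513, 2.749, -0.003]
contact_force: [-0.5, 0.5, -0.3]
grip_width: 0.0002
```

```bash
python3 - <<'E'
from h import *
go(tipxy=(.480,.0764),ztip=.14,th=-.105)
f=snap('wrist','w14')
a=cv2.imread('pics/w14.png')[65:195,340:450]
cv2.imwrite('pics/w14c.png',cv2.resize(a,None,fx=4.6,fy=4.6,interpolation=cv2.INTER_CUBIC))
E
```

```text
t 9.85 tip [0.5093 0.0241 0.1939] th -0.5647 rad -0.0285 tan 0.0541 F [-0.5  0.5 -0.3]
dp [-0.24   0.436  0.449] tw [-0.002  0.001 -0.219]
```

View pics/w14c.png

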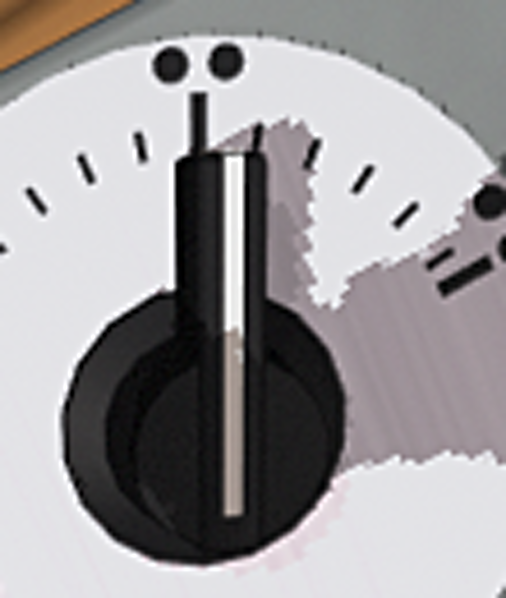

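View pics/w14.png

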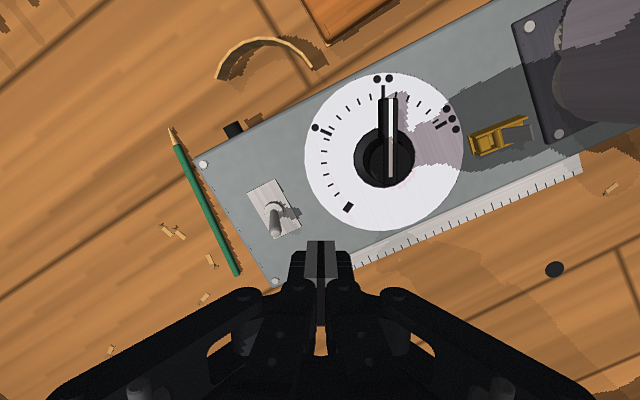

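>>> {"name": "apply_moves", "arguments": {
  "dp": [
    [-0.05,0.1,0],
    [-0.05,0.1,0],
    [-0.05,0.1,0],
    [0,0,0],
    [0,0,0]
  ],
  "twist": [
    [0,0,-0.055],
    [0,0,-0.055],
    [0,0,-0.055],
    [0,0,-0.054],
    [0,0,0]
  ],
  "jaw": [255,255,255,255,255]
}}

```text
clock: 10.4
tcp_pos: [0.4863, 0.0564, 0.3638]
orientation: [2.117, -2.32, -0.002]
contact_force: [0.3, 0.1, 0.2]
grip_width: 0.0001
```

```bash
python3 - <<'E'
from h import *
f=pickle.load(open('pics/w14.pkl','rb'))
def D(u,v,z):return at(f,340+(u+.5)/4.6-.5,65+(v+.5)/4.6-.5,z)[:2]
a,b=D(234,155,.091),D(233,516,.091);print('ptr',np.arctan2(*(a-b)[::-1]))
for n,p in[('2 centre',D(199,123,.0605)),('2dots',(D(171,65,.0605)+D(226,62,.0605))/2),('nose',a)]:
    d=p-AX;print(n,np.hypot(*d),np.arctan2(*d[::-1]))
go(tipxy=(.480,.0764),ztip=.14,th=-.105)
E
```

```text
ptr -0.5027341297684815
2 centre 0.055043534511231514 -0.5060891982147989
2dots 0.06516643203583894 -0.5048184655679615
nose 0.04922961481308171 -0.5053434236884086
t 10.4 tip [0.4861 0.0565 0.1908] th -0.0915 rad -0.0268 tan 0.0913 F [0.3 0.1 0.2]
dp [-0.161  0.067  0.424] tw [0.001 0.    0.006]
```

>>> {"name": "apply_moves", "arguments": {
  "dp": [
    [-0.16,0.07,0],
    [0,0,0.3],
    [0,0,0.3],
    [0,0,0.1],
    [0,0,0],
    [0,0,0]
  ],
  "twist": [
    [0,0,0.006],
    [0,0,0],
    [0,0,0],
    [0,0,0],
    [0,0,0],
    [0,0,0]
  ],
  "jaw": [255,255,255,255,255,255]
}}

```text
clock: 11.0
tcp_pos: [0.4841, 0.0756, 0.2773]
orientation: [-2.077, 2.356, 0.002]
contact_force: [1.5, 0.3, -0.2]
grip_width: 0.0
```

```bash
python3 - <<'E'
from h import *
go(tipxy=(.480,.0764),ztip=.084,th=-.105)
f=snap('wrist','w15')
E
```

```text
t 11.0 tip [0.4841 0.0759 0.1043] th -0.1257 rad -0.0344 tan 0.1093 F [ 1.5  0.3 -0.2]
dp [-0.002  0.035  0.169] tw [ 0.     0.001 -0.01 ]
```

View pics/w15.png

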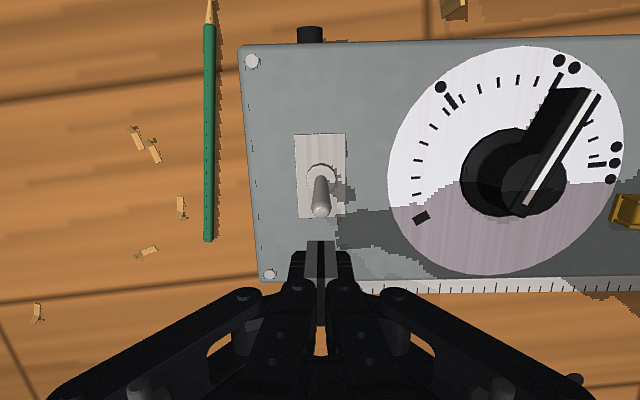

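>>> {"name": "apply_moves", "arguments": {
  "dp": [
    [0,0.04,0],
    [0,0,0.08],
    [0,0,0.08],
    [0,0,0],
    [0,-0.08,0],
    [0,-0.08,0],
    [0,0,0]
  ],
  "twist": [
    [0,0,-0.01],
    [0,0,0],
    [0,0,0],
    [0,0,0],
    [0,0,0],
    [0,0,0],
    [0,0,0]
  ],
  "jaw": [255,255,255,255,255,255,255]
}}

```text
clock: 11.75
tcp_pos: [0.5009, 0.0741, 0.2603]
orientation: [-2.099, 2.331, -0.003]
contact_force: [1.3, -0.3, -0.9]
grip_width: 0.0004
```

```bash
python3 - <<'E'
from h import *
go(tipxy=(.516-.007,.0726+.0007),ztip=.084,th=-.105)
f=snap('wrist','w16')
E
```

```text
t 11.75 tip [0.5018 0.0744 0.0873] th -0.1047 rad -0.0143 tan 0.1103 F [ 1.3 -0.3 -0.9]
dp [-0.001 -0.068  0.028] tw [-0.002  0.001  0.   ]
```

View pics/w16.png

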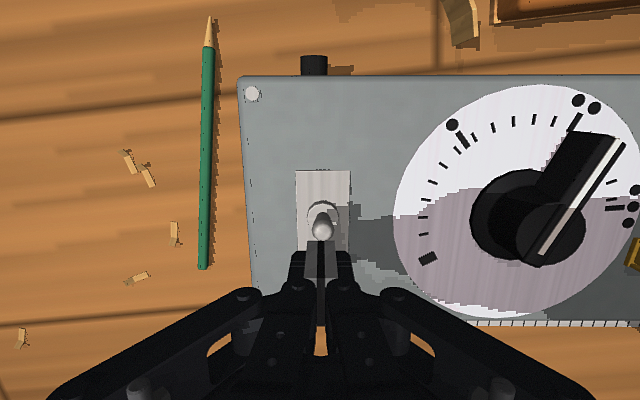

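>>> {"name": "apply_moves", "arguments": {
  "dp": [
    [0,-0.04,0.01],
    [0,-0.04,0.01],
    [0,-0.015,0],
    [0,0,0]
  ],
  "twist": [
    [0,0,0],
    [0,0,0],
    [0,0,0],
    [0,0,0]
  ],
  "jaw": [255,255,255,255]
}}

```text
clock: 12.2
tcp_pos: [0.5095, 0.0738, 0.2581]
orientation: [2.101, -2.331, -0.006]
contact_force: [-1.0, 0.2, 1.9]
grip_width: 0.0005
```

```bash
python3 - <<'E'
from h import *
go(tipxy=(.516-.007,.0726+.0007),ztip=.084,th=-.105)
f=snap('wrist','w17')
a=cv2.imread('pics/w17.png')[150:290,230:430]
cv2.imwrite('pics/w17c.png',cv2.resize(a,None,fx=4,fy=4,interpolation=cv2.INTER_CUBIC))
E
```

```text
t 12.2 tip [0.5087 0.0738 0.0851] th -0.1038 rad -0.0073 tan 0.1104 F [-1.   0.2  1.9]
dp [0.004 0.004 0.009] tw [ 0.002 -0.     0.001]
```

View pics/w17c.png

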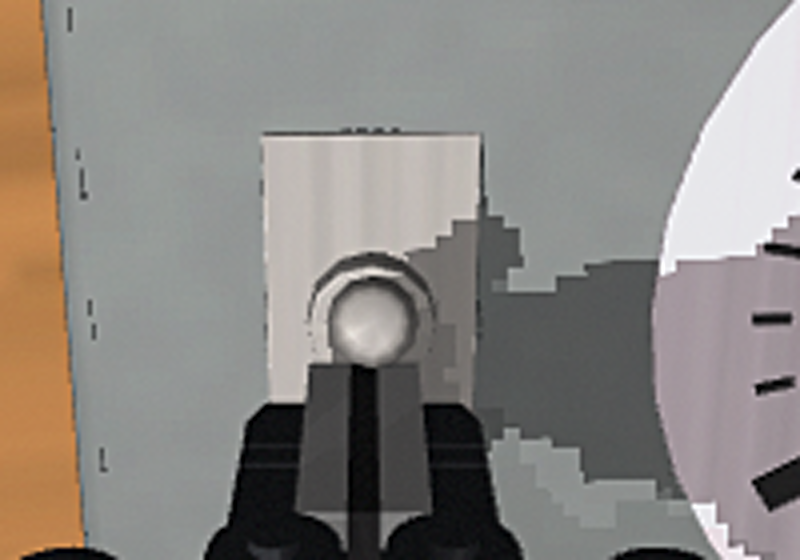

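>>> {"name": "apply_moves", "arguments": {
  "dp": [
    [0,-0.03,0.005],
    [0,-0.03,0],
    [0,0,0]
  ],
  "twist": [
    [0,0,0],
    [0,0,0],
    [0,0,0]
  ],
  "jaw": [255,255,255]
}}

```text
clock: 12.55
tcp_pos: [0.5119, 0.0743, 0.2578]
orientation: [2.094, -2.319, -0.018]
contact_force: [-0.6, 0.1, 1.2]
grip_width: -0.0002
```

```bash
python3 - <<'E'
from h import *
f=pickle.load(open('pics/w17.pkl','rb'));print(at(f,322.9,230,.095))
go(tipxy=(.516-.007,.0726+.0007),ztip=.084,th=-.105)
f=snap('wrist','w18')
a=cv2.imread('pics/w18.png')[150:290,230:430]
cv2.imwrite('pics/w18c.png',cv2.resize(a,None,fx=4,fy=4,interpolation=cv2.INTER_CUBIC))
E
```

```text
[0.52828088 0.07120435 0.095     ]
t 12.55 tip [0.5084 0.0738 0.0848] th -0.102 rad -0.0074 tan 0.1105 F [-0.6  0.1  1.2]
dp [0.011 0.023 0.007] tw [ 0.01  -0.002  0.001]
```

View pics/w18c.png

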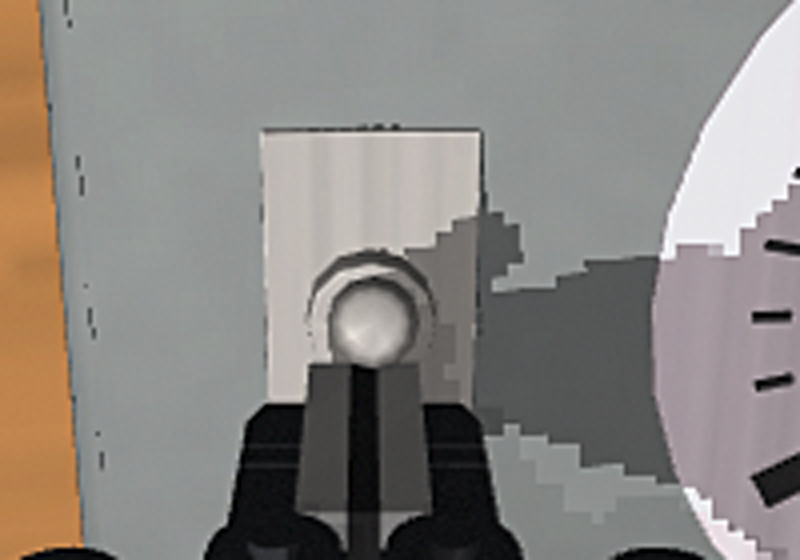

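>>> {"name": "apply_moves", "arguments": {
  "dp": [
    [0,0.12,0],
    [0,0.15,0],
    [0,0,-0.3],
    [0,0,-0.35],
    [0,0,-0.35],
    [0,0,0],
    [0,0,0]
  ],
  "twist": [
    [0.01,0,0],
    [0,0,0],
    [0,0,0],
    [0,0,0],
    [0,0,0],
    [0,0,0],
    [0,0,0]
  ],
  "jaw": [255,255,255,255,255,255,255]
}}

```text
clock: 13.3
tcp_pos: [0.4816, 0.0774, 0.3816]
orientation: [-2.102, 2.329, -0.013]
contact_force: [-0.3, -0.5, 0.5]
grip_width: 0.0001
```

```bash
python3 - <<'E'
from h import *
go(tipxy=(.516-.007,.0726+.0007),ztip=.084,th=-.105)
f=snap('wrist','w19');snap('scene','s19')
E
```

```text
t 13.3 tip [0.4831 0.0769 0.2086] th -0.1027 rad -0.0329 tan 0.1109 F [-0.3 -0.5  0.5]
dp [ 0.009 -0.221  1.04 ] tw [-0.004 -0.001  0.001]
```

View pics/w19.png

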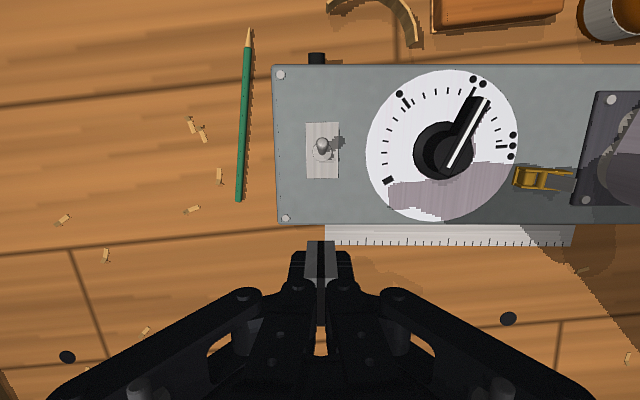

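View pics/s19.png

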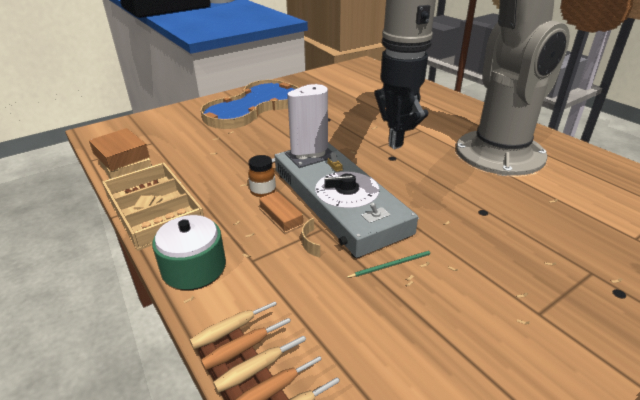

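```bash
python3 - <<'E'
from h import *
f=pickle.load(open('pics/w19.pkl','rb'))
a=f['color'][60:210,290:490,::-1]
cv2.imwrite('pics/w19c.png',cv2.resize(a,None,fx=4,fy=4,interpolation=cv2.INTER_CUBIC))
print(at(f,321.5,142.5,.0935),dep(f,321,142))
E
```

```text
[0.52721865 0.07182533 0.0935    ] [0.52767392 0.07218896 0.09359291]
```

View pics/w19c.png

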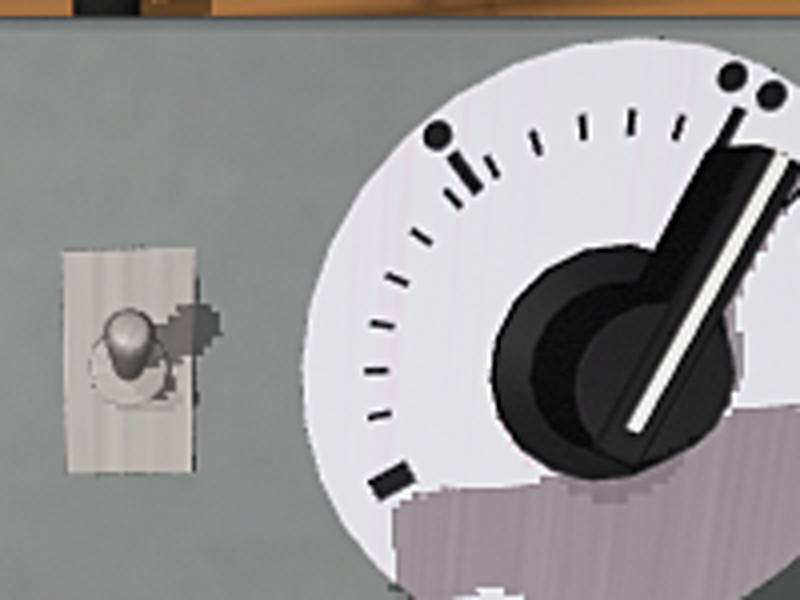

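```bash
python3 -c "
from bench import r
print(r.hand_in())"
```

```text
the job is handed in; nothing more can be done
None
```

The dial is set to the two-dot line and the power toggle is switched on. I handed the job in at about 13 s of the 51 s limit.

- **Dial:** I pushed the pointer clockwise with the closed fingertips, without pinching it. The first push stopped about 0.016 rad short, so I went back for one small second push. Afterwards the pointer direction measured -0.503 rad and the nose -0.505 rad. The two-dot line measured -0.505 to -0.506 rad. A slightly different axis fit earlier put the line about 0.008 rad away, so the uncertainty is roughly ±0.01 rad.
- **Toggle:** After the dial was done, I pushed the toggle to the back until its lever stopped moving. Its tip then measured about 11–12 mm behind the pivot, and the expected offset at full on is 12 mm.
- **Surroundings:** The contact forces I read between moves were 2 N or less per axis. In the last pictures the bystanders in view lay where they had been. The iron was not approached, and the gripper was raised clear before hand-in. I did not take a final overhead picture or measure the bystanders' positions.

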